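Press a ring's cap home with the bench bar clamp

TASK

One of the two one-hand bar clamps on the bench holds a black ring with an aluminium cap still standing proud of it. Squeeze that clamp's trigger against its handle, again and again, until its jaw has walked up to the cap and pressed it fully home in the ring, then press the release tab right down so that the jaw springs all the way back open, and take your hand away. Leave the empty clamp alone.

Things in the scene. Friction and masses are not known exactly. Their poses are not given: they have to be found in the camera images.
- clamp: One-hand bar clamp standing on a heavy base (6 kg, stays put), the one with a black ring (64 mm across, 30 long) on edge between its jaws. Origin: on the table under handle and trigger; x along the bar from handle to jaws, z up. Base 250 x 80 x 10 mm; black head 36 wide, top at 118 mm; steel bar 8 wide at 90-108 mm over the ring. Moving jaw at x 113 to 139 mm when open, top at 114 mm.
- squeeze (a point): Point 150 mm above the clamp's origin, between handle and trigger, clamp axes: centre a gripper here that closes along x. Fixed upright handle on its -x side: x -16.5 to -2.5 mm, 26 wide, top 178 mm above the table. Trigger on the +x side: 22 wide, top 175 mm. Across both: 48 mm at rest, 33 mm squeezed (then centred here). Tips may go to 125 mm above the table.
- trigger (a joint): Sprung trigger lever, rad: 0 at rest, leaning away from the handle; 0.30 fully squeezed, upright, parallel to the handle. 5 to 20 N at the squeeze point; springs back as the fingers open. A full squeeze moves the jaw 14 mm, of which 12 stay when it springs back (6 mm ratchet steps): three full squeezes press the cap home; more do no harm.
- tab_top (a point): Centre of the top of the release tab, a steel pad 28 (x) x 26 (y) mm on the head, 70 mm behind the clamp's origin (-x side), 130 mm above the table at rest. Sprung: 2 N at first, about 6 N at the bottom. Straight down 8 mm; frees the jaw beyond about 5 mm. Hold it down about half a second while the jaw runs back. It rises by itself.
- jaw (a joint): Travel of the moving jaw and bar towards the ring, m: 0 fully open (start), 0.037 when its pad has pressed the cap home. A ratchet holds it against a light opening spring until the release tab is pressed.
- cap (a joint): How far the aluminium cap (50 mm across) has gone into the ring, m: starts at 0 to 0.004 (10 to 6 mm proud), 0.010 is fully home, flush; it stays where it is pushed.
- spare: The other bar clamp, of the same make and size but bolted down, with nothing between its jaws; same origin and axes. Not to be used.

How it is judged:
By the outcome, as a careful person would: the job done as asked, in the order asked, and still so for the second after the job is handed in, with the robot touching nothing.
It also fails if it takes over 45 s, if anything falls off the work surface, if the arm or the gripper's body presses on something with over 40 N, if the wrist force passes 120 N, or if a joint passes its speed limit or range.

ROBOT

A 7-joint arm with a two-finger parallel gripper is mounted at the origin on the work surface. World frame = base frame: x ahead of the robot, y to its left, z up, the work surface at z = 0. Lengths are in m, angles in degrees, forces in N, time in s.
With the tool pointing down it reaches from about 0.425 to 0.875 m from the base axis. Payload 8.4 kg.
Tool frame: the origin (TCP) lies on the centre line of the jaws, within the pads' length; the fingertips stand arm.tip_extent ahead of it and the grasp point (between the pads) lies 8 mm behind it (arm.tip_extent is the distance from the TCP to the fingertips, in m); z points along the fingers, y is the line along which they close (so a half turn about z gives the same grasp; the last joint's range is limited). The gripper opens to 85 mm and grips with 20 to 120 N. Pads are 22 mm wide; open, the fingers measure 114 mm over their backs; the gripper's body (76 mm by 85 mm) begins 54 mm behind the grasp point. The pads swing forward as they close: fully open they stand 13 mm farther back than shut.
Start: joints at [-69.74, 19.091, 2.286, 83.961, -0.768, 76.965, -3.352], TCP at [0.284, 0.584, 0.242] pointing down, gripper open.
Joint ranges: [-147.57, 147.57], [-21.85, 119.76], [-74.77, 79.35], [14.55, 137.4], [-85.83, 265.84], [4.83, 119.75], [-152.11, 152.11]. Speed limits (degrees/s): [127.2, 127.2, 159.86, 159.86, 180, 180, 180].

INTERFACE

Orientations are given as a 3x3 rotation matrix whose columns are the frame's x, y, z axes.
In Python, from plant import arm gives the robot as it stands.
- The arm moves only by the tool jog_arm, never from a script. Its argument "targets" is a list of rows, each an object with "grip": the finger opening in cm, from 0 to 8.54; "linear": the shift along the tool's x, y, z in cm, a list of three; "roll": the turn about the tool's z in rad. A call has 1 to 10 rows; each row shifts and turns the commanded pose from where the row before left it, along the tool's axes as they then stand; what a row does not reach is not made up. A row lasts 1/10 s, in which the tool goes at most 50 mm and 8.59 degrees, less where a joint would pass 70% of its speed; a pose out of reach is approached as far as the arm can. A call with a gripper value outside its range is refused whole. The fingers move at their own pace and stop on an object; "force" is the grip in N (left out, the last holds). Time passes only in rows, so rows that do not move let the fingers close. It gives the time, the measured TCP pose, the force, the opening and the grip force at its end, in the units of the state.
- arm.read_state(): the state, without advancing time (a new reading comes with each control period).
- arm.read_camera(name): name is "scene" or "top" or "wrist"; returns a dict with "frame" (480x640x3 uint8, red, green, blue), "K" (3x3 intrinsics, pixels), "R" (3x3) and "t" (3): a world point X has camera coordinates R X + t. Camera axes: x right, y down, z forward; pixel columns grow to the right and rows downward; lengths in m; the calibration is good to about 2 mm. A picture is of the moment at which its call begins. There is no depth.
- arm.job_done(): hands the job in; it is judged then, once.
The state is a dict: "time": time; "qpos": joint angles; "dq": joint speeds; "tau": joint torques, N m; "tool_pos": TCP position; "eef_rot": TCP orientation; "force": force on the tool from outside, world axes, zero at the start; "torque": the same for the moment, N m; "gripper_width": opening from 0.0 (shut) to 1.0 (fully open); "grip_force": force on a finger pad.
Only numpy, scipy, OpenCV 4.12 (cv2) and the standard library are available. Lean on these libraries where they do the work, as an engineer would, in place of code of your own. Each camera call takes 0.05 s, during which the arm holds its last target. There are 200 camera calls.

## Working session

There is one attempt and no reset: what is moved stays moved. The work goes in short steps, Python scripts to look and compute and a tool call to move; the robot and the scene stay as the last step left them, time stands still between calls to the robot, and variables do not carry over. Pictures are saved under pics/ and viewed, at most 10 in all, crops included, and the job is handed in when it is done.

Besides the shell and the picture viewer there is one more tool, called after "Emit:" in YAML: its name, and indented under it one key for each argument. jog_arm: Moves the arm, as the interface text tells. Its arguments: {"type":"object","properties":{"targets":{"type":"array"},"force":{"type":"number"}},"required":["targets"]}

```bash
mkdir -p pics
cat > h.py <<'E'
import numpy as np,cv2,pickle
from plant import arm
def shot(n,f):
    c=arm.read_camera(n); cv2.imwrite(f'pics/{f}.png',c['frame'][:,:,::-1]); pickle.dump(c,open(f'pics/{f}.pkl','wb')); return c
def ray(c,u,v,z):
    K,R,t=map(np.array,(c['K'],c['R'],c['t'])); o=-R.T@t; d=R.T@np.linalg.inv(K)@[u,v,1]
    return o+d*(z-o[2])/d[2]
def proj(c,X):
    p=np.array(c['K'])@(np.array(c['R'])@X+c['t']); return p[:2]/p[2]
def ld(f): return pickle.load(open(f'pics/{f}.pkl','rb'))
E
python3 - <<'E'
from h import *
shot('top','top1');shot('scene','scene1')
s=arm.read_state();print(s['tool_pos'],s['eef_rot'],arm.tip_extent,s['time'],s['gripper_width'])
E
```

```text
[0.28421834 0.58414365 0.24153236] [[-8.99227485e-01  4.37481047e-01 -5.12959460e-04]
 [ 4.37481329e-01  8.99226486e-01 -1.34638351e-03]
 [-1.27750533e-04 -1.43511524e-03 -9.99998962e-01]] 0.011 0.1 0.9990425345354407
```

View pics/top1.png

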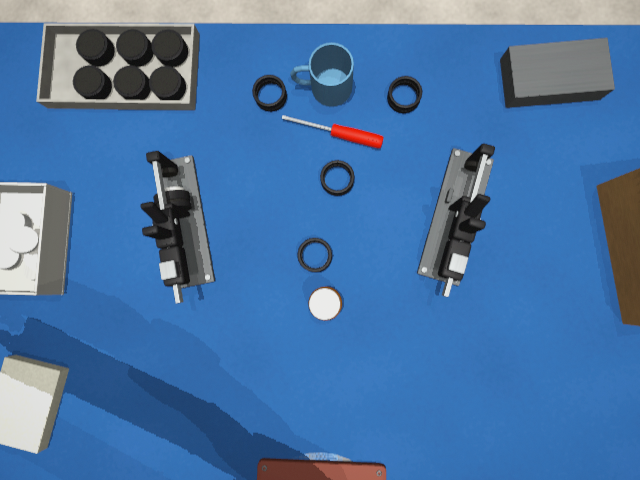

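View pics/scene1.png

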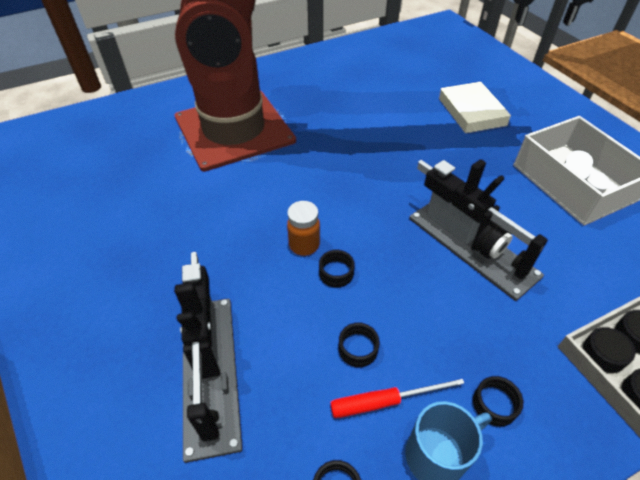

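The left clamp in the top view holds the ring (about 178,198), with its tab at (167,269). In the scene view it is the right one, with the tab at (443,169). The empty clamp is the other one.

Run:
```python
from h import *
c=ld('top1');f=c['frame'].astype(int);m=((f.min(2)>150)&(f.max(2)-f.min(2)<45)).astype(np.uint8)
sub=np.zeros_like(m);sub[140:310,130:225]=m[140:310,130:225]
n,l,st,ce=cv2.connectedComponentsWithStats(sub)
for i in range(1,n):
  if st[i,4]>5: print(st[i],ce[i],ray(c,*ce[i],.13).round(4),ray(c,*ce[i],.01).round(4))
# base edge direction
g=[(193,157),(213,280)]
print([ray(c,*p,.01).round(4) for p in g])
ys,xs=np.nonzero(sub[140:310]*0+sub[140:310]); 
for i in range(1,n):
  if 60<st[i,4]:
    y,x=np.nonzero(l==i);r=cv2.minAreaRect(np.c_[x,y].astype(np.float32));print(i,r,ray(c,*r[0],.13).round(4))
s=ld('scene1')
f=s['frame'].astype(int);m=((f.min(2)>150)&(f.max(2)-f.min(2)<45)).astype(np.uint8)
sub=np.zeros_like(m);sub[150:300,405:550]=m[150:300,405:550]
n,l,st,ce=cv2.connectedComponentsWithStats(sub)
for i in range(1,n):
  if st[i,4]>5: print(st[i],ce[i],ray(s,*ce[i],.13).round(4),ray(s,*ce[i],.01).round(4))
big=cv2.resize(c['frame'][140:310,120:235,::-1],None,fx=3.5,fy=3.5,interpolation=cv2.INTER_CUBIC);cv2.imwrite('pics/crop.png',big)
```

```text
[184 157   6   6  27] [186.44444444 159.40740741] [0.6329 0.2362 0.13  ] [0.6668 0.2788 0.01  ]
[153 161  11  49 206] [157.84951456 184.61650485] [0.5892 0.2818 0.13  ] [0.6159 0.3319 0.01  ]
[165 186  18   5  57] [173.14035088 187.77192982] [0.5844 0.2557 0.13  ] [0.6103 0.3015 0.01  ]
[174 219   2   5   6] [174.83333333 220.83333333] [0.5291 0.2495 0.13  ] [0.546  0.2942 0.01  ]
[159 260  17  20 259] [167.23938224 269.63706564] [0.4486 0.257  0.13  ] [0.4523 0.303  0.01  ]
[205 274   5   7  29] [207.03448276 276.82758621] [0.4387 0.1909 0.13  ] [0.4408 0.226  0.01  ]
[173 284   7  19  82] [175.92682927 293.43902439] [0.4105 0.2403 0.13  ] [0.4079 0.2836 0.01  ]
[array([0.6718, 0.2662, 0.01  ]), array([0.4351, 0.2144, 0.01  ])]
2 ((157.82432556152344, 184.9459228515625), (48.49769973754883, 4.274374008178711), 80.53767395019531) [0.5886 0.2818 0.13  ]
5 ((167.27027893066406, 269.6216125488281), (17.42629623413086, 15.124707221984863), 80.53767395019531) [0.4486 0.257  0.13  ]
7 ((175.87838745117188, 293.270263671875), (18.248287200927734, 4.274373531341553), 80.53767395019531) [0.4107 0.2404 0.13  ]
[543 150   7   6  24] [546.91666667 151.58333333] [0.4987 0.4441 0.13  ] [0.4069 0.5895 0.01  ]
[419 161  13   8  41] [425.12195122 164.65853659] [0.4296 0.227  0.13  ] [0.3226 0.3247 0.01  ]
[435 161  20  13 149] [444.38926174 166.81208054] [0.4496 0.254  0.13  ] [0.347  0.3576 0.01  ]
[490 208  44  31 184] [511.58152174 223.13043478] [0.6068 0.2683 0.13  ] [0.5387 0.375  0.01  ]
[414 213   5   4  18] [416.16666667 214.33333333] [0.5238 0.1449 0.13  ] [0.4375 0.2246 0.01  ]
[492 233  20  20 129] [500.36434109 241.95348837] [0.6293 0.2268 0.13  ] [0.5662 0.3245 0.01  ]
[534 270   7   5  25] [537.08 272.08] [0.6973 0.2363 0.13  ] [0.6491 0.336  0.01  ]
[514 288   6   6  29] [516.44827586 290.27586207] [0.7086 0.1882 0.13  ] [0.6629 0.2774 0.01  ]
```

View pics/crop.png

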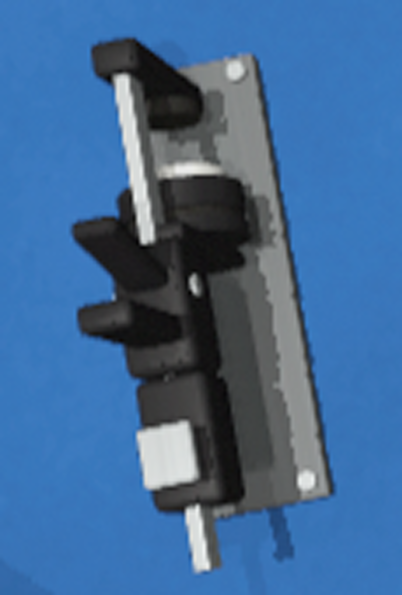

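The base, tab and bolts agree. The clamp axis is at 13.2°, the tab is at (0.449, 0.2555) and the origin at about (0.517, 0.272). I'll turn the tool and go above it.

Emit:
jog_arm:
  targets:
    - {"grip": 8.5, "linear": [0, 0, 0], "roll": 0.148}
    - {"grip": 8.5, "linear": [0, 0, 0], "roll": 0.148}
    - {"grip": 8.5, "linear": [0, 0, 0], "roll": 0.148}
    - {"grip": 8.5, "linear": [0, 0, 0], "roll": 0.148}
    - {"grip": 8.5, "linear": [0, 0, 0], "roll": 0.148}
    - {"grip": 8.5, "linear": [0, 0, 0], "roll": 0.148}
    - {"grip": 8.5, "linear": [-2, 0.9, 0], "roll": 0}
    - {"grip": 8.5, "linear": [-4, 1.7, 0], "roll": 0}
    - {"grip": 8.5, "linear": [-4, 1.7, 0], "roll": 0}
    - {"grip": 8.5, "linear": [-4, 1.7, 0], "roll": 0}

```text
time: 1.1
tool_pos: [0.376, 0.4594, 0.242]
eef_rot: [[-0.23, 0.973, -0.0], [0.973, 0.23, -0.001], [-0.001, -0.0, -1.0]]
force: [0.9, 0.3, -0.1]
gripper_width: 0.993
grip_force: 0.0
```

Emit:
jog_arm:
  targets:
    - {"grip": 8.5, "linear": [-4, 1.7, 0], "roll": 0}
    - {"grip": 8.5, "linear": [-4, 1.7, 0], "roll": 0}
    - {"grip": 8.5, "linear": [-4, 1.7, 0], "roll": 0}
    - {"grip": 8.5, "linear": [-4, 1.7, 0], "roll": 0}
    - {"grip": 8.5, "linear": [-3.5, 1.7, 0], "roll": 0}
    - {"grip": 8.5, "linear": [-2, 1, 0], "roll": 0}
    - {"grip": 8.5, "linear": [0, 0, 0], "roll": 0}
    - {"grip": 8.5, "linear": [0, 0, 0], "roll": 0}
    - {"grip": 8.5, "linear": [0, 0, 0], "roll": 0}

```text
time: 2.0
tool_pos: [0.5154, 0.275, 0.2421]
eef_rot: [[-0.23, 0.973, -0.001], [0.973, 0.23, 0.0], [0.0, -0.001, -1.0]]
force: [0.3, -0.3, 0.4]
gripper_width: 0.996
grip_force: 0.0
```

Run:
```python
from h import *
c=shot('wrist','w1');s=arm.read_state();R=np.array(s['eef_rot']);p=np.array(s['tool_pos'])
print(p,np.degrees(np.arctan2(R[1,1],R[0,1])),s['time'],s['force'])
print((R.T@(np.array([.5172,.272,.242])-p)*100).round(2))
xc=np.array([np.cos(np.radians(13.2)),np.sin(np.radians(13.2)),0]);o=np.array([.5172,.272,0])
for a,z in[(-.07,.13),(-.0095,.178),(.02,.175),(.04,.108),(.18,.108)]: print(a,proj(c,o+xc*a+[0,0,z]))
```

```text
[0.51532292 0.27522299 0.24214357] 13.326940104284718 2.05 [-0.67769903  0.02400804  0.29000156]
[-0.36  0.11  0.01]
-0.07 [221.36580845 244.32465828]
-0.0095 [302.48650417 267.42110678]
0.02 [351.87558913 265.76037924]
0.04 [369.14426184 236.57835748]
0.18 [547.95765478 236.82990364]
```

View pics/w1.png

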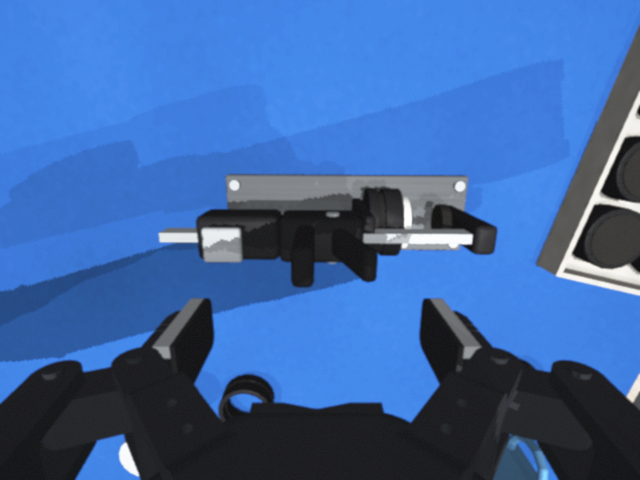

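The wrist view confirms the estimate. The tab is at (222,244), against (221,244) predicted, and the handle and trigger tops also sit where expected. Descending.

Emit:
jog_arm:
  targets:
    - {"grip": 8.5, "linear": [-0.35, 0.1, 0], "roll": 0}
    - {"grip": 8.5, "linear": [0, 0, 2], "roll": 0}
    - {"grip": 8.5, "linear": [0, 0, 2], "roll": 0}
    - {"grip": 8.5, "linear": [0, 0, 2], "roll": 0}
    - {"grip": 8.5, "linear": [0, 0, 2], "roll": 0}
    - {"grip": 8.5, "linear": [0, 0, 1.9], "roll": 0}
    - {"grip": 8.5, "linear": [0, 0, 0], "roll": 0}
    - {"grip": 8.5, "linear": [0, 0, 0], "roll": 0}

```text
time: 2.85
tool_pos: [0.5178, 0.2712, 0.1437]
eef_rot: [[-0.229, 0.973, -0.0], [0.973, 0.229, -0.0], [-0.0, -0.0, -1.0]]
force: [0.2, -1.3, 1.4]
gripper_width: 0.994
grip_force: 0.0
```

Emit:
jog_arm:
  targets:
    - {"grip": 3, "linear": [0, 0, 0], "roll": 0}
    - {"grip": 3, "linear": [0, 0, 0], "roll": 0}
    - {"grip": 3, "linear": [0, 0, 0], "roll": 0}
    - {"grip": 3, "linear": [0, 0, 0], "roll": 0}
    - {"grip": 3, "linear": [0, 0, 0], "roll": 0}
    - {"grip": 3, "linear": [0, 0, 0], "roll": 0}
    - {"grip": 3, "linear": [0, 0, 0], "roll": 0}
    - {"grip": 3, "linear": [0, 0, 0], "roll": 0}
    - {"grip": 3, "linear": [0, 0, 0], "roll": 0}
    - {"grip": 3, "linear": [0, 0, 0], "roll": 0}
  force: 50

```text
time: 3.85
tool_pos: [0.5168, 0.2712, 0.1463]
eef_rot: [[-0.228, 0.974, -0.002], [0.974, 0.228, 0.001], [0.002, -0.001, -1.0]]
force: [-17.9, -6.8, 23.8]
gripper_width: 0.37
grip_force: 51.9
```

Fully squeezed: the opening is about 33 mm at 52 N. Opening and repeating.

Emit:
jog_arm:
  targets:
    - {"grip": 8.3, "linear": [0, 0, 0], "roll": 0}
    - {"grip": 8.3, "linear": [0, 0, 0], "roll": 0}
    - {"grip": 8.3, "linear": [0, 0, 0], "roll": 0}
    - {"grip": 8.3, "linear": [0, 0, 0], "roll": 0}
    - {"grip": 8.3, "linear": [0, 0, 0], "roll": 0}
    - {"grip": 8.3, "linear": [0, 0, 0], "roll": 0}
    - {"grip": 8.3, "linear": [0, 0, 0], "roll": 0}
    - {"grip": 8.3, "linear": [0, 0, 0], "roll": 0}

```text
time: 4.65
tool_pos: [0.5179, 0.2709, 0.1432]
eef_rot: [[-0.228, 0.974, -0.0], [0.974, 0.228, -0.0], [-0.0, -0.0, -1.0]]
force: [0.3, -0.6, -0.7]
gripper_width: 0.977
grip_force: 0.0
```

Run:
```python
from h import *
s=arm.read_state();print(s['tool_pos'],s['gripper_width'],s['force'])
a=shot('top','t2')['frame'][140:310,120:235];b=shot('scene','s2')['frame'][140:310,395:560]
cv2.imwrite('pics/v2.png',cv2.resize(np.hstack([a,b])[:,:,::-1],None,fx=2.8,fy=2.8))
```

```text
[0.5179251  0.27094282 0.14323885] 0.9774889184708521 [ 0.30124155 -0.62688485 -0.66844765]
```

View pics/v2.png

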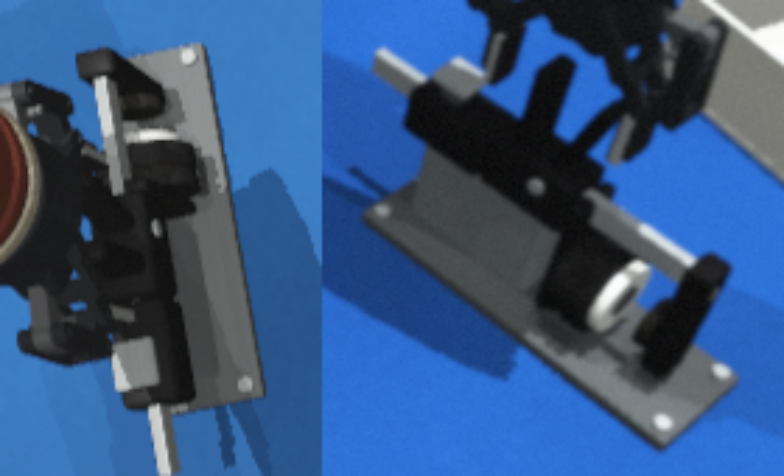

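The bar's tail at lower left is longer and the jaw is nearer the ring, so the ratchet works. The trigger has sprung back. More squeezes follow.

Emit:
jog_arm:
  targets:
    - {"grip": 3, "linear": [0, 0, 0], "roll": 0}
    - {"grip": 3, "linear": [0, 0, 0], "roll": 0}
    - {"grip": 3, "linear": [0, 0, 0], "roll": 0}
    - {"grip": 3, "linear": [0, 0, 0], "roll": 0}
    - {"grip": 3, "linear": [0, 0, 0], "roll": 0}
    - {"grip": 3, "linear": [0, 0, 0], "roll": 0}
    - {"grip": 3, "linear": [0, 0, 0], "roll": 0}
    - {"grip": 3, "linear": [0, 0, 0], "roll": 0}
    - {"grip": 3, "linear": [0, 0, 0], "roll": 0}
    - {"grip": 3, "linear": [0, 0, 0], "roll": 0}

```text
time: 5.75
tool_pos: [0.5169, 0.2709, 0.1455]
eef_rot: [[-0.228, 0.974, -0.002], [0.974, 0.228, 0.001], [0.001, -0.002, -1.0]]
force: [-16.1, -6.1, 24.0]
gripper_width: 0.366
grip_force: 52.8
```

Emit:
jog_arm:
  targets:
    - {"grip": 8.3, "linear": [0, 0, 0], "roll": 0}
    - {"grip": 8.3, "linear": [0, 0, 0], "roll": 0}
    - {"grip": 8.3, "linear": [0, 0, 0], "roll": 0}
    - {"grip": 8.3, "linear": [0, 0, 0], "roll": 0}
    - {"grip": 8.3, "linear": [0, 0, 0], "roll": 0}
    - {"grip": 8.3, "linear": [0, 0, 0], "roll": 0}
    - {"grip": 8.3, "linear": [0, 0, 0], "roll": 0}
    - {"grip": 8.3, "linear": [0, 0, 0], "roll": 0}

```text
time: 6.55
tool_pos: [0.5179, 0.271, 0.1433]
eef_rot: [[-0.228, 0.974, -0.0], [0.974, 0.228, -0.0], [-0.0, -0.0, -1.0]]
force: [0.1, -0.7, -0.4]
gripper_width: 0.973
grip_force: 0.0
```

Emit:
jog_arm:
  targets:
    - {"grip": 3, "linear": [0, 0, 0], "roll": 0}
    - {"grip": 3, "linear": [0, 0, 0], "roll": 0}
    - {"grip": 3, "linear": [0, 0, 0], "roll": 0}
    - {"grip": 3, "linear": [0, 0, 0], "roll": 0}
    - {"grip": 3, "linear": [0, 0, 0], "roll": 0}
    - {"grip": 3, "linear": [0, 0, 0], "roll": 0}
    - {"grip": 3, "linear": [0, 0, 0], "roll": 0}
    - {"grip": 3, "linear": [0, 0, 0], "roll": 0}
    - {"grip": 3, "linear": [0, 0, 0], "roll": 0}
    - {"grip": 3, "linear": [0, 0, 0], "roll": 0}

```text
time: 7.55
tool_pos: [0.5169, 0.271, 0.1457]
eef_rot: [[-0.228, 0.974, -0.002], [0.974, 0.228, 0.001], [0.001, -0.002, -1.0]]
force: [-17.2, -6.4, 26.3]
gripper_width: 0.376
grip_force: 52.4
```

Emit:
jog_arm:
  targets:
    - {"grip": 8.3, "linear": [0, 0, 0], "roll": 0}
    - {"grip": 8.3, "linear": [0, 0, 0], "roll": 0}
    - {"grip": 8.3, "linear": [0, 0, 0], "roll": 0}
    - {"grip": 8.3, "linear": [0, 0, 0], "roll": 0}
    - {"grip": 8.3, "linear": [0, 0, 0], "roll": 0}
    - {"grip": 8.3, "linear": [0, 0, 0], "roll": 0}
    - {"grip": 8.3, "linear": [0, 0, 0], "roll": 0}
    - {"grip": 8.3, "linear": [0, 0, 0], "roll": 0}

```text
time: 8.35
tool_pos: [0.5179, 0.271, 0.1433]
eef_rot: [[-0.228, 0.974, -0.0], [0.974, 0.228, -0.0], [-0.0, -0.0, -1.0]]
force: [-1.4, -0.2, -0.3]
gripper_width: 0.969
grip_force: 0.0
```

Emit:
jog_arm:
  targets:
    - {"grip": 3, "linear": [0, 0, 0], "roll": 0}
    - {"grip": 3, "linear": [0, 0, 0], "roll": 0}
    - {"grip": 3, "linear": [0, 0, 0], "roll": 0}
    - {"grip": 3, "linear": [0, 0, 0], "roll": 0}
    - {"grip": 3, "linear": [0, 0, 0], "roll": 0}
    - {"grip": 3, "linear": [0, 0, 0], "roll": 0}
    - {"grip": 3, "linear": [0, 0, 0], "roll": 0}
    - {"grip": 3, "linear": [0, 0, 0], "roll": 0}
    - {"grip": 3, "linear": [0, 0, 0], "roll": 0}
    - {"grip": 3, "linear": [0, 0, 0], "roll": 0}

```text
time: 9.35
tool_pos: [0.5169, 0.2712, 0.1462]
eef_rot: [[-0.228, 0.974, -0.002], [0.974, 0.228, 0.001], [0.002, -0.001, -1.0]]
force: [-18.1, -6.1, 29.8]
gripper_width: 0.379
grip_force: 50.6
```

Emit:
jog_arm:
  targets:
    - {"grip": 8.5, "linear": [0, 0, 0], "roll": 0}
    - {"grip": 8.5, "linear": [0, 0, 0], "roll": 0}
    - {"grip": 8.5, "linear": [0, 0, 0], "roll": 0}
    - {"grip": 8.5, "linear": [0, 0, 0], "roll": 0}
    - {"grip": 8.5, "linear": [0, 0, 0], "roll": 0}
    - {"grip": 8.5, "linear": [0, 0, 0], "roll": 0}
    - {"grip": 8.5, "linear": [0, 0, 0], "roll": 0}
    - {"grip": 8.5, "linear": [0, 0, 0], "roll": 0}

```text
time: 10.15
tool_pos: [0.5179, 0.271, 0.1433]
eef_rot: [[-0.228, 0.974, -0.0], [0.974, 0.228, -0.0], [-0.0, -0.0, -1.0]]
force: [0.1, 0.3, -0.1]
gripper_width: 0.995
grip_force: 0.0
```

Run:
```python
from h import *
s=arm.read_state();print(s['tool_pos'],s['gripper_width'],s['force'])
a=shot('top','t3')['frame'][140:310,120:235];b=shot('scene','s3')['frame'][140:310,395:560]
cv2.imwrite('pics/v3.png',cv2.resize(np.hstack([a,b])[:,:,::-1],None,fx=2.8,fy=2.8))
```

```text
[0.51793552 0.27099561 0.1432986 ] 0.9954745909363413 [ 0.10998045  0.32391464 -0.1225025 ]
```

View pics/v3.png

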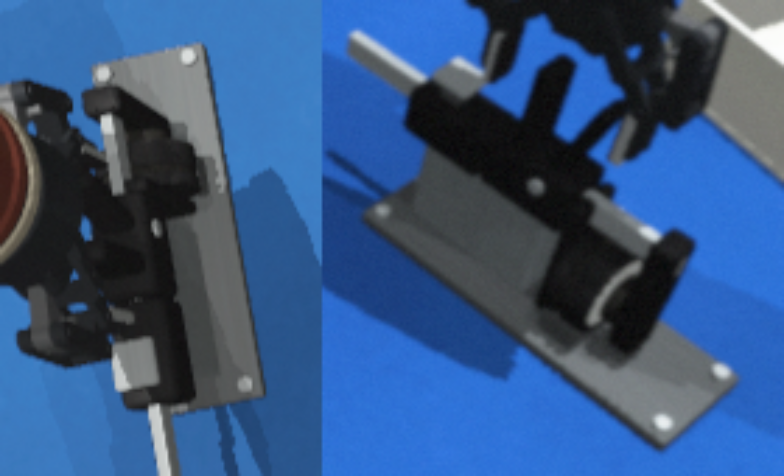

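The jaw is up against the ring. I'll check its travel from the shift of the bar's tail before releasing.

Run:
```python
from h import *
xc=np.array([np.cos(np.radians(13.2)),np.sin(np.radians(13.2)),0])
for nm in('top1','t2','t3'):
  c=ld(nm);f=c['frame'].astype(int);m=((f.min(2)>140)&(f.max(2)-f.min(2)<50)).astype(np.uint8)
  k=np.zeros_like(m);k[283:340,165:200]=m[283:340,165:200]
  y,x=np.nonzero(k);i=y>=y.max()-2; P=ray(c,x[i].mean(),y.max()+.5,.108); print(nm,y.max(),P,P@xc)
```

```text
top1 302 [0.39510308 0.24528908 0.108     ] 0.4406760018985889
t2 309 [0.38363869 0.24262274 0.108     ] 0.42890565183597895
t3 324 [0.35917501 0.23772752 0.108     ] 0.4039704949869926
```

Travel is about 36.7 mm of 37, so the cap is home. Now raise, shut the fingers, go over the tab and press.

Emit:
jog_arm:
  targets:
    - {"grip": 8.5, "linear": [0, 0, -2], "roll": 0}
    - {"grip": 8.5, "linear": [0, 0, -2], "roll": 0}
    - {"grip": 8.5, "linear": [0, 0, -2], "roll": 0}
    - {"grip": 8.5, "linear": [0, 0, -2], "roll": 0}
    - {"grip": 0, "linear": [0, -2, 0], "roll": 0}
    - {"grip": 0, "linear": [0, -2, 0], "roll": 0}
    - {"grip": 0, "linear": [0, -2, 0], "roll": 0}
    - {"grip": 0, "linear": [0, -1, 0], "roll": 0}
    - {"grip": 0, "linear": [0, 0, 0], "roll": 0}
    - {"grip": 0, "linear": [0, 0, 0], "roll": 0}

```text
time: 11.25
tool_pos: [0.4504, 0.2552, 0.2236]
eef_rot: [[-0.228, 0.974, 0.001], [0.974, 0.228, 0.0], [0.0, 0.001, -1.0]]
force: [-0.5, 0.6, 0.1]
gripper_width: -0.001
grip_force: 0.0
```

Emit:
jog_arm:
  targets:
    - {"grip": 0, "linear": [0, 0, 2], "roll": 0}
    - {"grip": 0, "linear": [0, 0, 2], "roll": 0}
    - {"grip": 0, "linear": [0, 0, 2], "roll": 0}
    - {"grip": 0, "linear": [0, 0, 1], "roll": 0}
    - {"grip": 0, "linear": [0, 0, 0], "roll": 0}
    - {"grip": 0, "linear": [0, 0, 0], "roll": 0}

```text
time: 11.85
tool_pos: [0.4505, 0.2551, 0.1539]
eef_rot: [[-0.228, 0.974, 0.0], [0.974, 0.228, -0.0], [-0.0, 0.0, -1.0]]
force: [0.5, 0.1, -0.0]
gripper_width: 0.002
grip_force: 0.0
```

Run:
```python
from h import *
s=arm.read_state();print(s['tool_pos'],s['gripper_width'],s['force'])
shot('wrist','w4')
```

```text
[0.45045966 0.25512726 0.15385046] 0.002254010138441421 [ 0.49917616  0.12462919 -0.02083018]
```

View pics/w4.png

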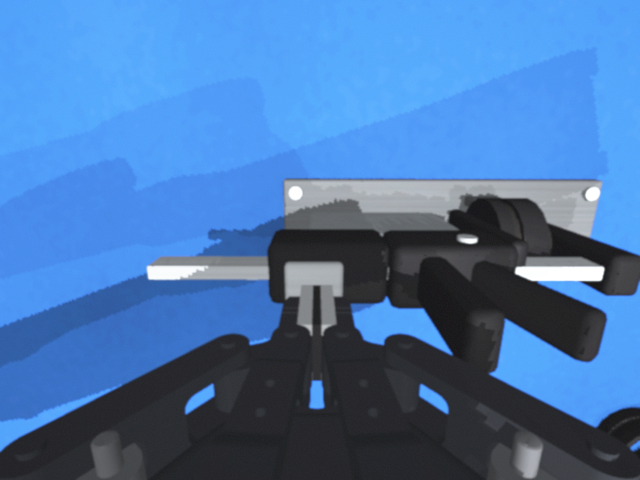

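The shut fingertips are over the tab (285–343 px across, fingers at about 317). I'll shift 3 mm back for handle clearance and press down.

Emit:
jog_arm:
  targets:
    - {"grip": 0, "linear": [0, -0.3, 0.5], "roll": 0}
    - {"grip": 0, "linear": [0, 0, 0.5], "roll": 0}
    - {"grip": 0, "linear": [0, 0, 0.3], "roll": 0}
    - {"grip": 0, "linear": [0, 0, 0.2], "roll": 0}
    - {"grip": 0, "linear": [0, 0, 0.2], "roll": 0}
    - {"grip": 0, "linear": [0, 0, 0], "roll": 0}
    - {"grip": 0, "linear": [0, 0, 0], "roll": 0}

```text
time: 12.6
tool_pos: [0.4468, 0.2544, 0.1365]
eef_rot: [[-0.228, 0.974, -0.0], [0.974, 0.228, 0.0], [0.0, -0.0, -1.0]]
force: [-2.1, -0.5, 2.9]
gripper_width: -0.0
grip_force: 1.6
```

Emit:
jog_arm:
  targets:
    - {"grip": 0, "linear": [0, 0, 0.2], "roll": 0}
    - {"grip": 0, "linear": [0, 0, 0.2], "roll": 0}
    - {"grip": 0, "linear": [0, 0, 0.2], "roll": 0}
    - {"grip": 0, "linear": [0, 0, 0], "roll": 0}
    - {"grip": 0, "linear": [0, 0, 0], "roll": 0}
    - {"grip": 0, "linear": [0, 0, 0], "roll": 0}
    - {"grip": 0, "linear": [0, 0, 0], "roll": 0}
    - {"grip": 0, "linear": [0, 0, 0], "roll": 0}
    - {"grip": 0, "linear": [0, 0, 0], "roll": 0}
    - {"grip": 0, "linear": [0, 0, 0], "roll": 0}

```text
time: 13.6
tool_pos: [0.4471, 0.2545, 0.1327]
eef_rot: [[-0.228, 0.974, 0.0], [0.974, 0.228, 0.001], [0.001, 0.0, -1.0]]
force: [-12.4, -7.5, 30.3]
gripper_width: -0.001
grip_force: 15.2
```

Bottomed (tips at 0.122) and held. Lifting straight up and away.

Emit:
jog_arm:
  targets:
    - {"grip": 0, "linear": [0, 0, -0.3], "roll": 0}
    - {"grip": 0, "linear": [0, 0, 0], "roll": 0}
    - {"grip": 0, "linear": [0, 0, 0], "roll": 0}
    - {"grip": 0, "linear": [0, 0, -1], "roll": 0}
    - {"grip": 0, "linear": [0, 0, -2], "roll": 0}
    - {"grip": 0, "linear": [0, 0, -3], "roll": 0}
    - {"grip": 0, "linear": [0, 0, -4], "roll": 0}
    - {"grip": 0, "linear": [4, 0, 0], "roll": 0}
    - {"grip": 0, "linear": [4, 0, 0], "roll": 0}
    - {"grip": 0, "linear": [4, 0, 0], "roll": 0}

```text
time: 14.6
tool_pos: [0.4193, 0.3723, 0.234]
eef_rot: [[-0.227, 0.974, 0.001], [0.974, 0.227, 0.001], [0.0, 0.001, -1.0]]
force: [0.1, -0.8, -1.1]
gripper_width: 0.001
grip_force: 0.0
```

Emit:
jog_arm:
  targets:
    - {"grip": 0, "linear": [4, 0, 0], "roll": 0}
    - {"grip": 0, "linear": [4, 0, 0], "roll": 0}
    - {"grip": 0, "linear": [0, 0, 0], "roll": 0}
    - {"grip": 0, "linear": [0, 0, 0], "roll": 0}

```text
time: 15.0
tool_pos: [0.4008, 0.4496, 0.2329]
eef_rot: [[-0.23, 0.973, -0.0], [0.973, 0.23, -0.001], [-0.001, -0.001, -1.0]]
force: [0.6, -1.5, -0.1]
gripper_width: -0.003
grip_force: 0.0
```

Run:
```python
from h import *
s=arm.read_state();print(s['tool_pos'],s['force'],s['time'])
a=shot('top','t5')['frame'][140:310,120:235];b=shot('scene','s5')['frame'][140:310,395:560]
cv2.imwrite('pics/v5.png',cv2.resize(np.hstack([a,b])[:,:,::-1],None,fx=2.8,fy=2.8))
```

```text
[0.40082277 0.44956482 0.23287006] [ 0.57780009 -1.48843391 -0.08757148] 15.0
```

View pics/v5.png

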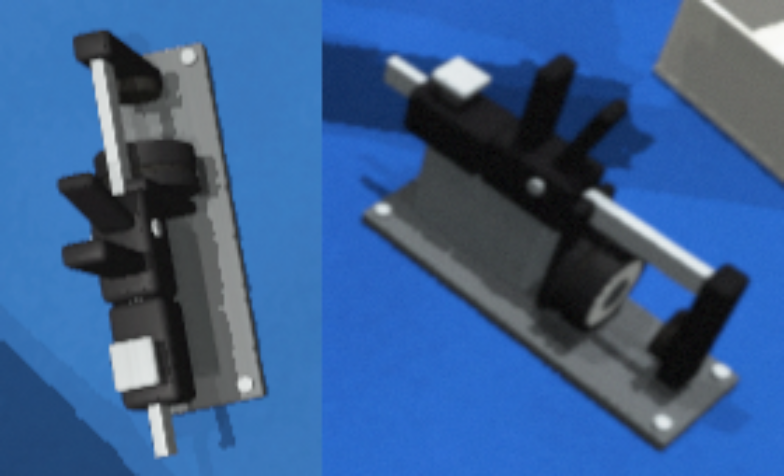

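The jaw is back at its open position, the cap is flush in the ring, the tab has risen and the arm is clear. Handing in.

```bash
python3 -c "
from plant import arm
print(arm.job_done())"
```

```text
the job is handed in; nothing more can be done
None
```

Job handed in: four squeezes pressed the cap flush in the ring, the release tab let the jaw spring fully back open, and the arm ended clear with the empty clamp untouched (about 15 s on the robot's clock).

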